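# Lock back the pusher of a run-out drinks lane

## Robot

A 6-joint arm with a two-finger parallel gripper is mounted at the origin on the work surface. World frame = base frame: x ahead of the robot, y to its left, z up, the work surface at z = 0. Lengths are in mm, angles in degrees, forces in N, time in s.
With the tool pointing down it reaches from about 300 to 850 mm from the base axis. Payload 4.2 kg.
Tool frame: the origin (TCP) lies at the very end of the fingers, on their centre line; the grasp point (between the pads) lies 19 mm behind it; z points along the fingers, y is the direction in which the jaws open and shut (so a half turn about z gives the same grasp; the last joint's range is limited). The gripper opens to 91 mm and grips with 3 to 60 N. Pads are 32 mm wide; open, the fingers measure 118 mm over their backs; the gripper's body (76 mm by 178 mm) begins 60 mm behind the grasp point.
Start: joints at [-1.146, 18.312, 89.639, -0, 72.044, -1.146], TCP at [575.016, 0, 213.976] pointing down, gripper open.
Joint ranges: [-177.97, 177.97], [-48.28, 115.42], [12.27, 149.76], [-77.06, 257.06], [2.81, 150.46], [-146.56, 146.56]. Speed limits (degrees/s): [147.25, 147.25, 180, 180, 180, 180].

## Interface

Orientations are given as [roll, pitch, yaw] about the fixed x, y, z axes, in that order (R = Rz(yaw) Ry(pitch) Rx(roll)).
In Python, from workcell import telemetry, grab_frame, job gives the robot as it stands.
- The arm moves only by the tool drive_tool, never from a script. Its argument "moves" is a list of rows, each an object of numbers: "claw": the closure, from -1 (fully open) to 1 (shut); "dx", "dy", "dz": the shift along the tool's x, y, z in units of 20 mm (1.0 is 20 mm); "yaw": the turn about the tool's z in units of 0.15 rad (1.0 is 0.15 rad). In form: [{"claw": .., "dx": .., "dy": .., "dz": .., "yaw": ..}, ...]. A call has 1 to 5 rows; each row shifts and turns the pose as measured when the row begins, along the tool's axes as they then stand; what a row does not reach is not made up. A row lasts 1/8 s, in which the tool goes at most 62.5 mm and 10.7 degrees, less where a joint would pass 70% of its speed; a pose out of reach is approached as far as the arm can. A call with a number of a shift or a turn outside -1 to 1 is refused whole. A call with a gripper value outside its range is refused whole. The fingers move at their own pace and stop on an object; "grip_force" is the grip in N (left out, the last holds). Time passes only in rows, so rows that do not move let the fingers close. It gives the time, the measured TCP pose, the force and the opening at its end, in the units of the state.
- telemetry.state(): the state, without advancing time (a new reading comes with each control period).
- grab_frame(name): name is "scene" or "side" or "wrist"; returns a dict with "color" (400x640x3 uint8, blue, green, red), "vertical_fov" (degrees; the focal length in pixels is half the picture's height over the tangent of half this angle, whatever the lens; pixels are square), "cx", "cy" (the principal point, pixels), "pose" (4x4, takes a point from camera to world coordinates). Camera axes: x right, y down, z forward; pixel columns grow to the right and rows downward; lengths in mm; the calibration is good to about 2 mm. A picture is of the moment at which its call begins. There is no depth.
- job.job_done(): hands the job in, once; it reports no verdict.
The state is a dict: "time_s": time; "qpos": joint angles; "qvel": joint speeds; "effort": joint torques, N m; "ee_pos": TCP position; "ee_rot": TCP orientation; "force": force on the tool from outside, world axes, zero at the start; "torque": the same for the moment, N m; "gripper_width": finger opening in mm.
Only numpy, scipy, OpenCV 4.12 (cv2) and the standard library are available. Lean on these libraries where they do the work, as an engineer would, in place of code of your own. Each camera call takes 0.05 s, during which the arm holds its last target.

## Task

One lane of the drinks rack has run out and its sprung pusher has come all the way to the front: push that pusher back along its lane with the fingertips until it is past its catch, then let go, so that it springs forward onto the catch and stays locked back half-way down the lane, ready for loading. Only push on the front of the pusher: do not grip it, and do not lift or load any cans. Leave the stocked lane, the lane that is already locked back and everything else on the table as they are.

Things in the scene. Friction and masses are not known exactly. Their poses are not given: they have to be found in the camera images.
- rack: black carrier plate 316 x 226 x 10 mm, fixed to the table, bearing three pusher lanes side by side at 70 mm pitch, all pointing the same way; origin at the centre of its underside, on the table, +x from the front of the lanes to their rear, where a 66 mm high end plate stands. Which lane is in which place varies.
- lane_out: the lane that has run out: grey lane tray, 300 long (x) x 64 wide (y) mm; origin at the centre of its underside, 10 mm above the table; +x from its front to its rear. Above its origin: floor 12, side walls 50, clear front stop (at x = -150) 42 mm. No cans in it; its pusher has sprung right to the front.
- pusher_out (a joint): travel in m of that lane's pusher along the lane's +x. 0: at the front, where its spring rests it; 0.125: locked on its catch, half-way; 0.155: rear end stop. Must be pushed beyond 0.127 to catch; let go sooner, it runs forward to 0. The spring needs 4 N at the front to 7 N at the rear, the catch (0.11 to 0.125) 2 to 4 N more, and drag 2 N per 0.1 m/s: up to 15 N in all.
- pin_out_at (a point): the catch of that lane: a sprung steel stop pin standing 7 mm out of the middle of the lane floor, 12 mm wide; this point is the foot of its square rear face. Its front is bevelled: the runner of the pusher, behind the paddle, rides over it, the pin pops up, and the returning pusher rests against it.
- pusher_out_face (a point): point on the front of that pusher's upright flat white paddle (53 wide, 82 high, 4 mm thick), midway across; moves with it. Paddle top 34 mm above this point, foot 48 mm below. x, y, z as the lane's: pushed to +x. At the start it stands 37 mm behind the inside of the front stop, whose top is 52 mm above the table; lane walls reach 60 mm.
- pusher_out_drum: grey spring drum, 33 mm diameter x 26 mm, turning freely on the back of that paddle; origin at its centre, 22 mm behind the paddle's front and 32 mm above the lane floor. Not to be touched.
- lane_stocked: the stocked lane: grey lane tray, 300 long (x) x 64 wide (y) mm; origin at the centre of its underside, 10 mm above the table; +x from its front to its rear. Above its origin: floor 12, side walls 50, clear front stop (at x = -150) 42 mm. Two mini cans stand in it in a row, pressed to the front stop by its pusher.
- pusher_stocked (a joint): travel of the stocked lane's pusher, same scale; it rests against the cans at about 0.068. To be left alone.
- lane_ready: a lane that has been made ready already: grey lane tray, 300 long (x) x 64 wide (y) mm; origin at the centre of its underside, 10 mm above the table; +x from its front to its rear. Above its origin: floor 12, side walls 50, clear front stop (at x = -150) 42 mm. Empty, its pusher locked back on its catch.
- pusher_ready (a joint): travel of the ready lane's pusher, same scale; it is locked on its pin at 0.125. To be left alone.
- stock_can_1: mini drinks can, 53 mm diameter x 88 mm, first from the front in the stocked lane, standing 22 mm above the table; origin at the centre of its underside, z up
- stock_can_2: mini drinks can, 53 mm diameter x 88 mm, second from the front in the stocked lane, standing 22 mm above the table; origin at the centre of its underside, z up
- can_1: mini drinks can waiting to be loaded, 53 mm diameter x 88 mm, standing on the table to one side of the rack; origin at the centre of its underside
- can_2: another like it, beside the first
- tumbler_1: glass tumbler, 66 mm diameter x 95 mm, on the table at the other side of the rack; origin at the centre of its underside
- tumbler_2: another like it, beside the first
- mug: white mug, 80 mm diameter x 92 mm, on the left part of the table; origin at the centre of its underside
- side_plate: white side plate, 170 mm diameter x 18 mm, on the right part of the table; origin at the centre of its underside
- cordial: amber glass bottle, 72 mm diameter x 240 mm, on the left part of the table; origin at the centre of its underside

How it is judged:
By the outcome, as a careful person would: the job done as asked, in the order asked, and still so for the second after the job is handed in, with the robot touching nothing.
It also fails if it takes over 35 s, if anything falls off the work surface, if the arm or the gripper's body presses on something with over 40 N, if the wrist force passes 120 N, or if a joint passes its speed limit or range.

## Working session

There is one attempt and no reset: what is moved stays moved. The work goes in short steps, Python scripts to look and compute and a tool call to move; the robot and the scene stay as the last step left them, time stands still between calls to the robot, and variables do not carry over. Pictures are saved under pics/ and viewed, and the job is handed in when it is done.

Besides the shell and the picture viewer there is one more tool, called after "Call:" as a command line: name --argument value ..., lists and objects as JSON in quotes. drive_tool: Moves the arm, as the interface text tells. Its arguments: {"type":"object","properties":{"moves":{"type":"array"},"grip_force":{"type":"number"}},"required":["moves"]}

```bash
mkdir -p pics
cat > h.py <<'E'
import numpy as np,cv2
from workcell import telemetry, grab_frame, job
def snap(n,f):
    r=grab_frame(n); cv2.imwrite(f'pics/{f}.png',r['color']); np.savez(f'pics/{f}.npz',fov=r['vertical_fov'],cx=r['cx'],cy=r['cy'],pose=r['pose']); return r
def ld(f): return np.load(f'pics/{f}.npz')
def ray(f,u,v):
    r=ld(f); F=200/np.tan(np.radians(float(r['fov']))/2)
    d=r['pose'][:3,:3]@np.array([(u-r['cx'])/F,(v-r['cy'])/F,1]); return r['pose'][:3,3],d
def at(f,u,v,z):
    o,d=ray(f,u,v); return (o+d*(z-o[2])/d[2]).round(1)
def proj(f,p):
    r=ld(f); F=200/np.tan(np.radians(float(r['fov']))/2)
    c=r['pose'][:3,:3].T@(np.array(p)-r['pose'][:3,3]); return (c[:2]/c[2]*F+[r['cx'],r['cy']]).round(1)
E
python3 - <<'E'
from h import *
for n in('scene','side','wrist'):
    r=snap(n,n+'0'); print(n,r['color'].shape,r['vertical_fov'],r['pose'].round(2).tolist())
print(telemetry.state())
E
```

```text
scene (400, 640, 3) 47.61665010632655 [[-0.43, 0.53, -0.73, 1532.57], [0.9, 0.26, -0.34, 419.92], [0.01, -0.81, -0.59, 826.77], [0.0, 0.0, 0.0, 1.0]]
side (400, 640, 3) 46.34350878636952 [[0.96, -0.13, 0.23, 233.42], [-0.27, -0.52, 0.81, -1181.57], [0.02, -0.84, -0.54, 850.99], [0.0, 0.0, 0.0, 1.0]]
wrist (400, 640, 3) 60.21889476436828 [[1.0, -0.0, -0.0, 576.09], [-0.0, -0.96, -0.28, 79.65], [-0.0, 0.28, -0.96, 383.79], [0.0, 0.0, 0.0, 1.0]]
{'time_s': 0.15, 'qpos': array([-1.14582840e+00,  1.83422723e+01,  8.96902925e+01,  4.90525387e-04,
        7.20445895e+01, -1.14524321e+00]), 'qvel': array([ 0.01796716, -0.00293835, -0.26211691, -0.02582408,  0.01275845,
       -0.01202685]), 'effort': array([-5.72294630e-04, -4.12774551e+01, -2.32154489e+01,  7.26667210e-02,
        4.33494255e-02, -9.00343002e-05]), 'ee_pos': array([5.74614785e+02, 1.20808656e-02, 2.13323385e+02]), 'ee_rot': array([-1.79922870e+02, -2.00841501e-03,  8.99992619e+01]), 'force': array([-0.42445272, -0.10797879,  0.24872855]), 'torque': array([ 0.02216743, -0.0486184 , -0.00364927]), 'gripper_width': 90.88184110240528}
```

View pics/scene0.png

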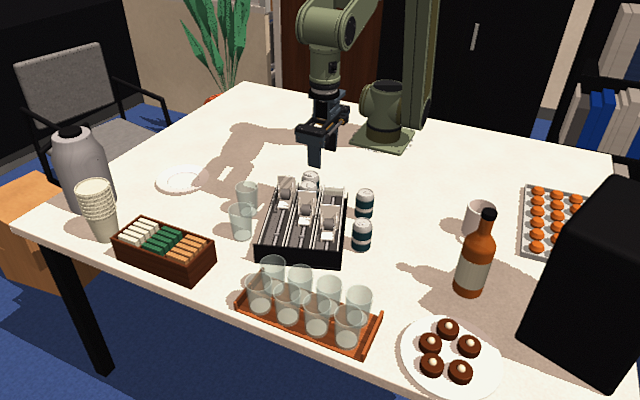

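View pics/side0.png

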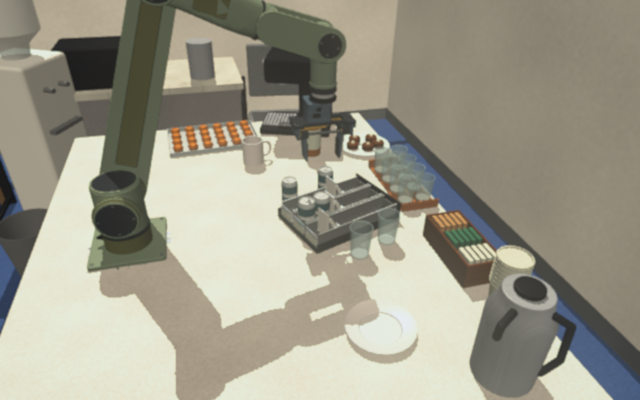

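View pics/wrist0.png

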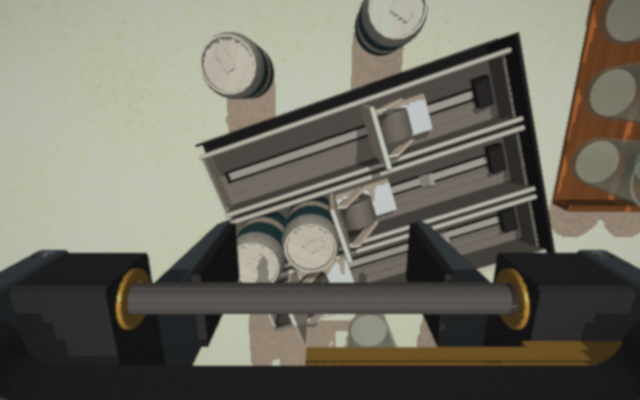

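The wrist view shows the rack turned by about 15°. The ready lane is at the top, the stocked lane (cans at about 260,255 and 310,235) is in the middle, and the empty lane is at the bottom behind the fingers, with its pusher near (335,275). I'll enlarge the scene and side views to confirm.

Run:
```python
import cv2
a=cv2.imread('pics/scene0.png')[160:275,225:385]; cv2.imwrite('pics/sc.png',cv2.resize(a,None,fx=5,fy=5,interpolation=2))
a=cv2.imread('pics/side0.png')[155:265,265:415]; cv2.imwrite('pics/sd.png',cv2.resize(a,None,fx=5,fy=5,interpolation=2))
```

```text
(no output)
```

View pics/sc.png

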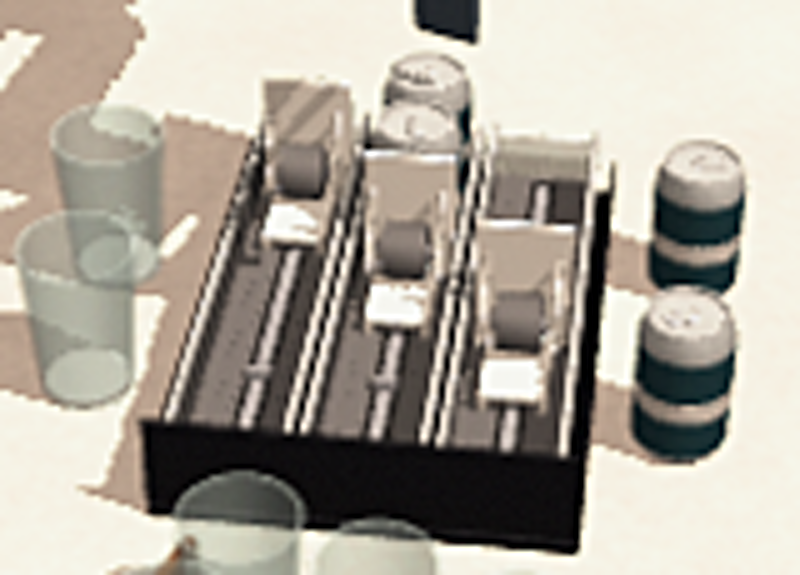

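View pics/sd.png

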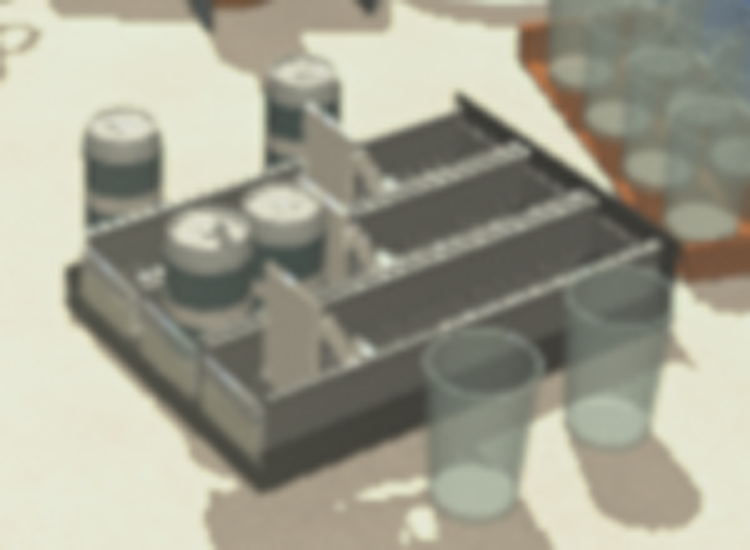

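The empty lane is the one with the lowest y, next to the tumblers. Next I'll get metric positions.

Run:
```python
from h import *
s=lambda u,v:(u/5+265-.4,v/5+155-.4); c=lambda u,v:(u/5+225-.4,v/5+160-.4)
print('paddle side',at('side0',*s(268,262),104),at('side0',*s(322,308),104))
print('paddle scene',at('scene0',*c(263,80),104),at('scene0',*c(352,86),104))
print('ready paddle side top',at('side0',*s(303,103),104),at('side0',*s(353,145),104))
print('wall outer -y: side',at('side0',*s(262,405),60),at('side0',*s(658,243),60))
print('scene endplate top corners z~76?',at('scene0',*c(143,420),66),at('scene0',*c(585,462),66))
print('wrist endplate top corners',at('wrist0',519,35,66),at('wrist0',552,250,66))
print('wrist wall +y outer z60',at('wrist0',202,155,60),at('wrist0',511,50,60))
print('cans top wrist',at('wrist0',236,64,88), at('wrist0',312,243,110))
```

```text
paddle side [542.5 -96.8 104. ] [ 559.7 -149.3  104. ]
paddle scene [ 557.9 -149.   104. ] [540.3 -99.2 104. ]
ready paddle side top [613.4  77.3 104. ] [629.3  18.7 104. ]
wall outer -y: side [ 519.2 -172.2   60. ] [803.  -70.2  60. ]
scene endplate top corners z~76? [811.7 -78.8  66. ] [742.  134.1  66. ]
wrist endplate top corners [741.2 129.6  66. ] [805.5 -67.9  66. ]
wrist wall +y outer z60 [461.7  27.2  60. ] [739.2 118.6  60. ]
cans top wrist [506.2 105.2  88. ] [566.5 -40.9 110. ]
```

Call:
drive_tool --moves '[{"claw":1,"dx":-1,"dy":-0.4},{"claw":1,"dx":-1,"dy":-0.4},{"claw":1,"dx":-1,"dy":-0.4},{"claw":1,"dx":-1,"dy":-0.4},{"claw":1,"dx":-1,"dy":-0.4}]' --grip_force 20

```text
validation failed for argument at $.mo...
```

Call:
drive_tool --moves '[{"claw":1,"yaw":1},{"claw":1,"yaw":1},{"claw":1,"yaw":1},{"claw":1,"yaw":1},{"claw":1,"yaw":1}]'

```text
validation failed for argument at $.mo...
```

Call:
drive_tool --moves '[{"claw":1,"yaw":1},{"claw":1,"yaw":1},{"claw":1,"yaw":1},{"claw":1},{"claw":1}]'

```text
validation failed for argument at $.mo...
```

All keys seem to be required in each row.

Call:
drive_tool --moves '[{"claw":1,"dx":-1,"dy":-0.4,"dz":0,"yaw":0},{"claw":1,"dx":-1,"dy":-0.4,"dz":0,"yaw":0},{"claw":1,"dx":-1,"dy":-0.4,"dz":0,"yaw":0},{"claw":1,"dx":-1,"dy":-0.4,"dz":0,"yaw":0},{"claw":1,"dx":-1,"dy":-0.4,"dz":0,"yaw":0}]' --grip_force 20

```text
time_s: 0.78
ee_pos: [530.3, -106.7, 212.3]
ee_rot: [-179.7, 0.1, 90.1]
force: [-0.0, -0.4, -0.4]
gripper_width: 44.1
```

Call:
drive_tool --moves '[{"claw":1,"dx":0,"dy":0,"dz":0,"yaw":1},{"claw":1,"dx":0,"dy":0,"dz":0,"yaw":1},{"claw":1,"dx":0,"dy":0,"dz":0,"yaw":1},{"claw":1,"dx":0,"dy":0,"dz":0,"yaw":1},{"claw":1,"dx":0,"dy":0,"dz":0,"yaw":1}]'

```text
time_s: 1.4
ee_pos: [524.6, -114.6, 211.8]
ee_rot: [-179.8, 0.6, 45.3]
force: [0.9, 0.8, 0.2]
gripper_width: 0.1
```

Call:
drive_tool --moves '[{"claw":1,"dx":0,"dy":0,"dz":0,"yaw":1},{"claw":1,"dx":0,"dy":0,"dz":0,"yaw":1},{"claw":1,"dx":0,"dy":0,"dz":0,"yaw":0},{"claw":1,"dx":0,"dy":0,"dz":0,"yaw":0}]'

```text
time_s: 1.9
ee_pos: [521.2, -118.6, 211.4]
ee_rot: [-180.0, 0.8, 27.6]
force: [-0.4, 0.7, -0.3]
gripper_width: 0.5
```

Call:
drive_tool --moves '[{"claw":1,"dx":0,"dy":0,"dz":0,"yaw":1},{"claw":1,"dx":0,"dy":0,"dz":0,"yaw":0}]'

```text
time_s: 2.15
ee_pos: [520.6, -119.2, 211.4]
ee_rot: [179.9, 0.8, 19.0]
force: [0.8, 0.2, 0.6]
gripper_width: 0.4
```

Run:
```python
from h import *
snap('wrist','w1')
print(telemetry.state()['ee_pos'],telemetry.state()['ee_rot'])
d=np.array([np.cos(np.radians(18.5)),np.sin(np.radians(18.5))])
n=np.array([-d[1],d[0]])
P=481*d-292*n; print(P, proj('w1',[*P,70]),proj('w1',[*P,104]))
```

```text
[ 520.65338346 -119.16773921  211.40589184] [179.88802701   0.7960965   19.05423272]
[ 548.79663782 -124.28696759] [337.1 158.2] [339.  165.9]
```

View pics/w1.png

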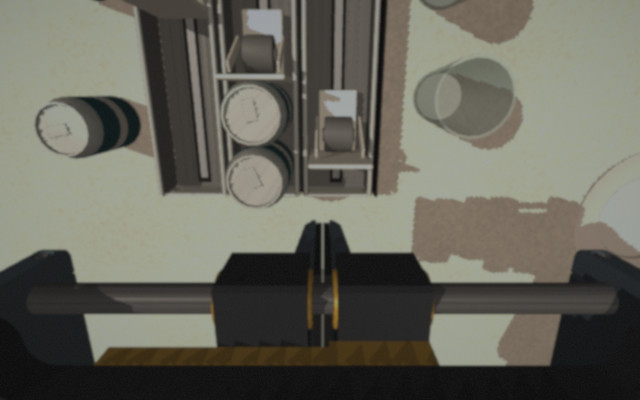

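The rack is now square to the tool. The paddle's top edge runs from about (308,164) to (373,165), and the front stop is at v≈193.

Run:
```python
from h import *
a=cv2.imread('pics/w1.png')[60:260,260:420]; cv2.imwrite('pics/w1c.png',cv2.resize(a,None,fx=3,fy=3,interpolation=2))
a=at('w1',308,164,104);b=at('w1',373,165,104);print(a,b,np.degrees(np.arctan2(-(b-a)[0],(b-a)[1]))-180)
for q in [((297,20),(297,190)),((378,20),(374,190)),((163,190),(142,20))]:
    a=at('w1',*q[0],60);b=at('w1',*q[1],60);e=a-b;print(a,b,np.degrees(np.arctan2(e[1],e[0])))
```

```text
[542.1 -99.9 104. ] [ 558.5 -150.3  104. ] -341.97527647876154
[646.7 -53.9  60. ] [505.4 -99.1  60. ] 17.73878623132676
[ 668.9 -118.3   60. ] [ 529.5 -169.5   60. ] 20.1676970495552
[463.4  23.3  60. ] [604.4  69.1  60. ] -162.00502718374275
```

View pics/w1c.png

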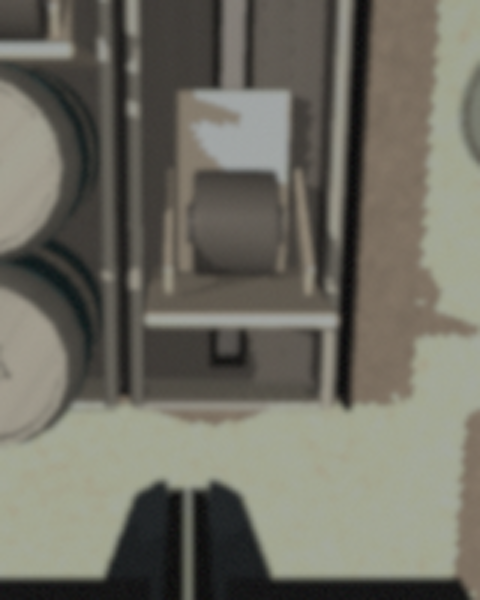

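Call:
drive_tool --moves '[{"claw":1,"dx":-0.25,"dy":0.75,"dz":0,"yaw":0.05},{"claw":1,"dx":0,"dy":0,"dz":0.9,"yaw":0},{"claw":1,"dx":0,"dy":0,"dz":0.9,"yaw":0},{"claw":1,"dx":0,"dy":0,"dz":0.9,"yaw":0},{"claw":1,"dx":0,"dy":0,"dz":0,"yaw":0}]'

```text
time_s: 2.82
ee_pos: [520.7, -140.4, 156.6]
ee_rot: [179.7, 0.8, 19.0]
force: [-0.0, 0.3, -0.6]
gripper_width: 0.4
```

```bash
cat >> h.py <<'E'
def dn():
    s=telemetry.state(); p=s['ee_pos']; a=np.radians(18.5); d=np.array([np.cos(a),np.sin(a)])
    print('t',round(s['time_s'],2),'d',p[:2]@d,'n',p[:2]@[-d[1],d[0]],'z',p[2],s['ee_rot'].round(2),'F along',s['force'][:2]@d,s['force'].round(1))
E
python3 - <<'E'
from h import *
dn()
E
```

```text
t 2.83 d 449.2535357000866 n -298.31870070399697 z 156.61801630279692 [179.72   0.76  19.04] F along 0.07132446039539259 [-0.   0.3 -0.6]
```

Call:
drive_tool --moves '[{"claw":1,"dx":0,"dy":-0.25,"dz":0.5,"yaw":0.05},{"claw":1,"dx":0,"dy":0,"dz":1,"yaw":0},{"claw":1,"dx":0,"dy":0,"dz":1,"yaw":0},{"claw":1,"dx":0,"dy":0,"dz":0.8,"yaw":0},{"claw":1,"dx":0,"dy":0,"dz":0,"yaw":0}]'

```text
time_s: 3.45
ee_pos: [520.0, -137.0, 90.7]
ee_rot: [179.5, 0.5, 18.7]
force: [-0.7, -0.7, -0.1]
gripper_width: 0.3
```

Run:
```python
from h import *
dn()
snap('side','s2');snap('wrist','w2')
a=cv2.imread('pics/s2.png')[155:265,265:415]; cv2.imwrite('pics/s2c.png',cv2.resize(a,None,fx=5,fy=5,interpolation=2))
```

```text
t 3.45 d 449.6373826790722 n -294.9428924753264 z 90.7041624876929 [179.52   0.5   18.67] F along -0.8613543832303381 [-0.7 -0.7 -0.1]
```

View pics/s2c.png

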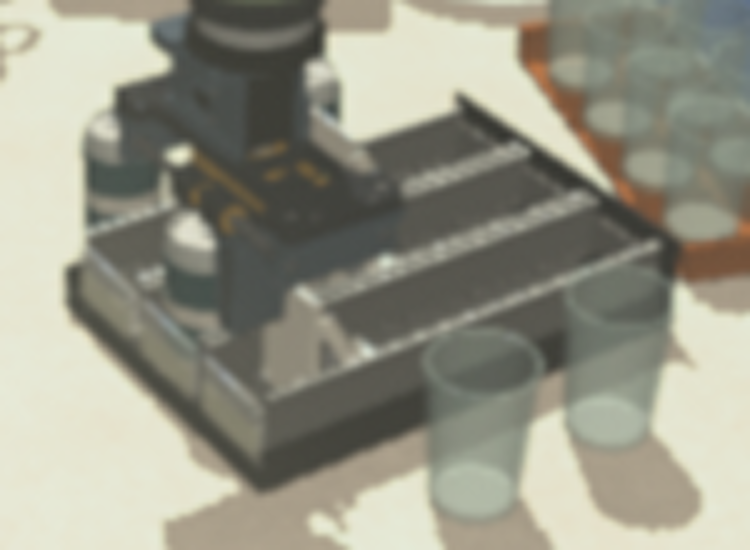

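View pics/w2.png

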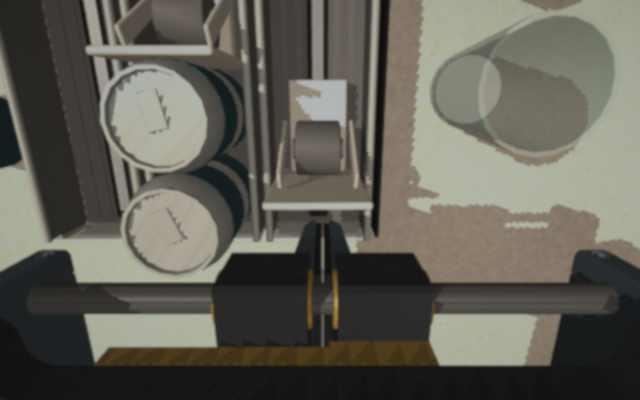

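The fingertips (about 322,225) are centred just in front of the paddle (its edge is at v≈205) and touch nothing. I'll lower the last 28 mm.

Call:
drive_tool --moves '[{"claw":1,"dx":0,"dy":-0.05,"dz":0.8,"yaw":0},{"claw":1,"dx":0,"dy":0,"dz":0.5,"yaw":0},{"claw":1,"dx":0,"dy":0,"dz":0,"yaw":0}]'

```text
time_s: 3.92
ee_pos: [523.0, -137.2, 68.2]
ee_rot: [179.2, 0.1, 18.7]
force: [-0.4, -0.1, 0.1]
gripper_width: 0.4
```

Call:
drive_tool --moves '[{"claw":1,"dx":0.4,"dy":0,"dz":0,"yaw":0},{"claw":1,"dx":0.4,"dy":0,"dz":0,"yaw":0},{"claw":1,"dx":0.4,"dy":0,"dz":0,"yaw":0}]'

```text
time_s: 4.3
ee_pos: [543.9, -130.3, 69.0]
ee_rot: [179.2, 0.4, 18.7]
force: [-4.9, -3.0, 1.2]
gripper_width: 0.3
```

Run:
```python
from h import *
dn()
```

```text
t 4.3 d 474.3908632117305 n -296.17588185590085 z 68.95314654939521 [179.23   0.45  18.73] F along -5.616103571759204 [-4.9 -3.   1.2]
```

Contact is made at about 5.6 N, which matches the spring. I'll push steadily from here.

Call:
drive_tool --moves '[{"claw":1,"dx":0.7,"dy":-0.05,"dz":0.1,"yaw":0},{"claw":1,"dx":0.7,"dy":-0.05,"dz":0.1,"yaw":0},{"claw":1,"dx":0.7,"dy":-0.05,"dz":0.05,"yaw":0},{"claw":1,"dx":0.7,"dy":0,"dz":0.05,"yaw":0}]'

```text
time_s: 4.8
ee_pos: [591.8, -112.4, 64.7]
ee_rot: [179.1, 1.3, 18.8]
force: [-7.7, -2.2, 5.5]
gripper_width: 0.2
```

Run:
```python
from h import *
dn()
snap('wrist','w3')
```

```text
t 4.8 d 525.5545891596571 n -294.3581961084557 z 64.7066829548307 [179.14   1.32  18.85] F along -7.98310602656563 [-7.7 -2.2  5.5]
```

View pics/w3.png

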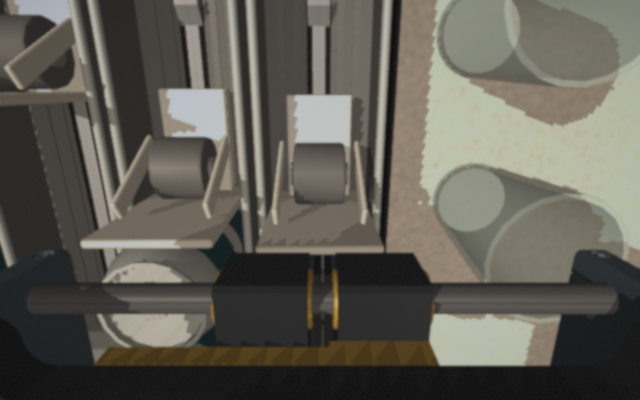

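Run:
```python
from h import *
a=np.radians(18.5);D=np.array([np.cos(a),np.sin(a),0])
for u,v in [(262,248),(378,248),(85,245),(205,242)]: print(at('w3',u,v,104)@D)
print(at('w1',308,164,104)@D,at('w1',373,165,104)@D, at('w1',217,76,104)@D,at('w1',285,76,104)@D)
print(at('w2',265,206,104)@D,at('w2',370,206,104)@D)
```

```text
547.2751162753722
547.0626092370336
548.7163590177084
549.9259784307781
482.387518312412 481.947871574977 549.5374017789517 549.9216700539672
480.6787405760362 480.5899241176515
```

Travel is about 65 mm now, level with the stocked pusher at 68, so travel ≈ d−460. The target is d≈602.

Call:
drive_tool --moves '[{"claw":1,"dx":0.7,"dy":-0.02,"dz":0,"yaw":0},{"claw":1,"dx":0.7,"dy":-0.02,"dz":0,"yaw":0},{"claw":1,"dx":0.7,"dy":0,"dz":0,"yaw":0},{"claw":1,"dx":0.7,"dy":0,"dz":0,"yaw":0}]'

```text
time_s: 5.35
ee_pos: [638.2, -96.6, 64.8]
ee_rot: [179.1, 2.5, 18.9]
force: [-12.6, -4.7, 9.4]
gripper_width: 0.4
```

Run:
```python
from h import *
dn()
```

```text
t 5.35 d 574.541896643678 n -294.08594530261604 z 64.81611083778459 [179.14   2.52  18.95] F along -13.420178069465736 [-12.6  -4.7   9.4]
```

Call:
drive_tool --moves '[{"claw":1,"dx":0.7,"dy":0,"dz":-0.05,"yaw":0},{"claw":1,"dx":0.7,"dy":0,"dz":-0.05,"yaw":0}]'

```text
time_s: 5.6
ee_pos: [659.1, -89.4, 65.2]
ee_rot: [179.2, 3.4, 19.0]
force: [-7.9, -3.9, 3.2]
gripper_width: 0.2
```

Run:
```python
from h import *
dn()
snap('wrist','w4')
```

```text
t 5.6 d 596.7076612399213 n -293.9254402535475 z 65.23136098531003 [179.23   3.39  18.96] F along -8.73226213043682 [-7.9 -3.9  3.2]
```

View pics/w4.png

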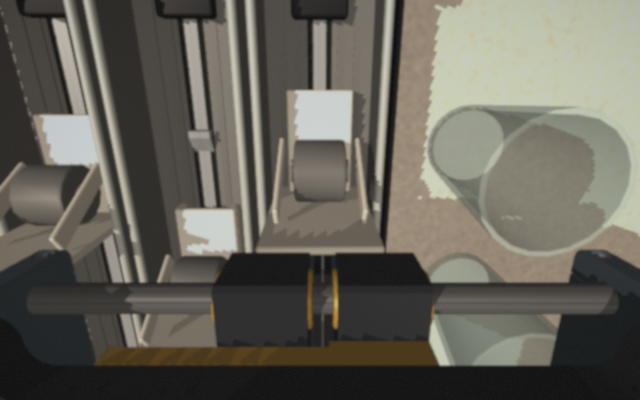

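Force fell from 13.4 to 8.7 N, and the pusher now sits about 12–14 mm behind the ready lane's one, so it is past the catch. I'll push a touch more for margin, then let it come back gently.

Call:
drive_tool --moves '[{"claw":1,"dx":0.3,"dy":0,"dz":-0.02,"yaw":0},{"claw":1,"dx":-0.3,"dy":0,"dz":0,"yaw":0},{"claw":1,"dx":-0.4,"dy":0,"dz":0,"yaw":0},{"claw":1,"dx":-0.4,"dy":0,"dz":0,"yaw":0},{"claw":1,"dx":-0.4,"dy":0,"dz":0,"yaw":0}]'

```text
time_s: 6.28
ee_pos: [635.2, -97.7, 67.1]
ee_rot: [179.2, 3.5, 19.0]
force: [0.2, 0.1, -0.8]
gripper_width: 0.2
```

Run:
```python
from h import *
dn()
snap('wrist','w5')
```

```text
t 6.28 d 571.3375478098267 n -294.18814991261775 z 67.09259384764493 [179.23   3.54  18.99] F along 0.21318125393019952 [ 0.2  0.1 -0.8]
```

View pics/w5.png

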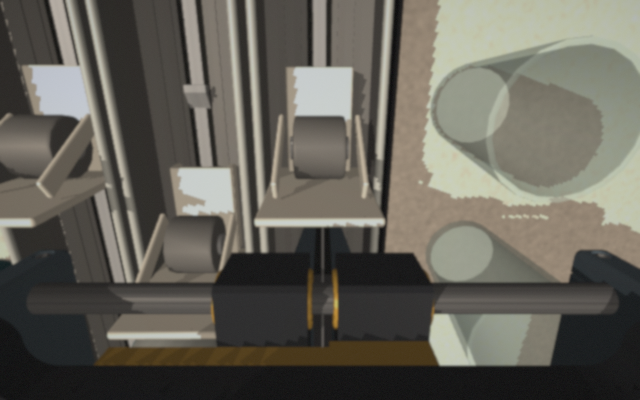

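The force is zero, and the paddle (v≈220) is level with the ready lane's and clear of the fingers, so it is locked. Now I'll retreat.

Call:
drive_tool --moves '[{"claw":1,"dx":-0.5,"dy":0,"dz":0,"yaw":0},{"claw":1,"dx":-0.1,"dy":0,"dz":-1,"yaw":0},{"claw":1,"dx":-0.1,"dy":0,"dz":-1,"yaw":0},{"claw":1,"dx":-0.1,"dy":0,"dz":-1,"yaw":0},{"claw":1,"dx":0,"dy":0,"dz":-1,"yaw":0}]'

```text
time_s: 6.95
ee_pos: [621.7, -100.5, 149.8]
ee_rot: [179.3, 3.5, 19.0]
force: [-0.5, -1.1, -0.5]
gripper_width: 0.5
```

Call:
drive_tool --moves '[{"claw":1,"dx":-0.5,"dy":0,"dz":-1,"yaw":0},{"claw":1,"dx":-1,"dy":0,"dz":-1,"yaw":0},{"claw":1,"dx":-1,"dy":0,"dz":-0.5,"yaw":0},{"claw":1,"dx":0,"dy":0,"dz":0,"yaw":0},{"claw":1,"dx":0,"dy":0,"dz":0,"yaw":0}]'

```text
time_s: 7.58
ee_pos: [574.5, -116.1, 206.9]
ee_rot: [179.2, 3.3, 19.0]
force: [-0.1, 0.5, 0.3]
gripper_width: 0.8
```

Run:
```python
from h import *
dn()
snap('wrist','w6');snap('scene','s6')
a=cv2.imread('pics/s6.png')[150:285,215:395]; cv2.imwrite('pics/s6c.png',cv2.resize(a,None,fx=4,fy=4,interpolation=2))
```

```text
t 7.58 d 508.0045788539968 n -292.40277319651807 z 206.91066944054813 [179.19   3.3   18.95] F along 0.08677572713755602 [-0.1  0.5  0.3]
```

View pics/w6.png

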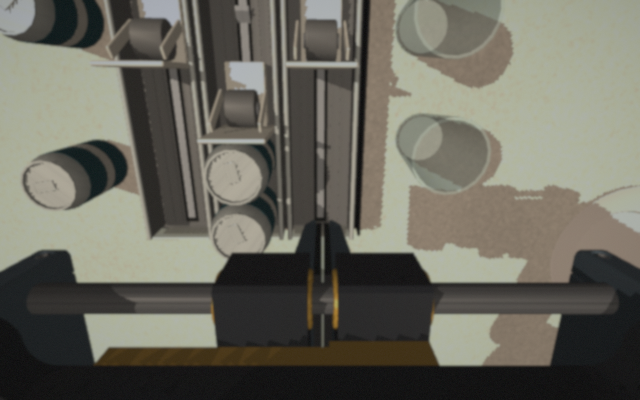

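View pics/s6c.png

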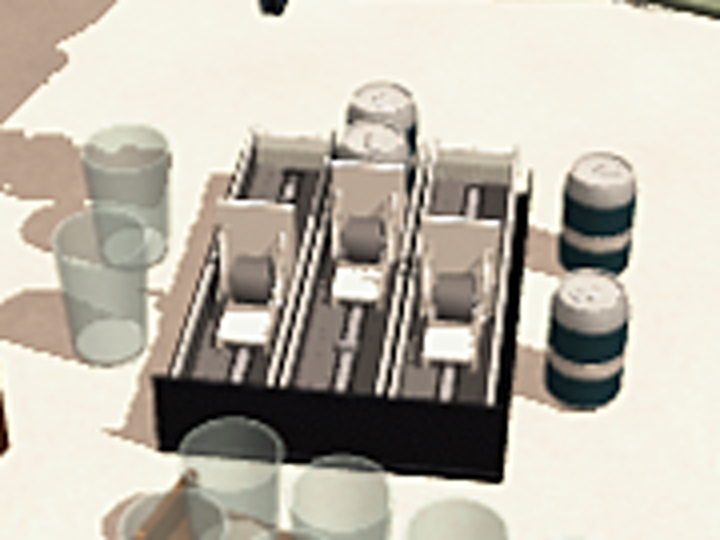

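The pusher has stayed locked back, level with the ready lane's (top edges at v≈64 and v≈62 in the wrist view). The stocked lane, cans and tumblers haven't moved, and the arm is clear, so I'm handing in.

```bash
python3 -c "
from workcell import job
print(job.job_done())"
```

```text
the job is handed in; nothing more can be done
None
```

The empty lane's pusher is locked back on its catch, half-way down the lane, and the job is handed in at about 7.6 s on the robot's clock.

- **Push:** I pushed only on the front of the paddle, with the fingers closed and nothing gripped. The estimated travel at the furthest point was about 140 mm. The force along the lane rose to about 13 N at the catch and fell to about 9 N beyond it.
- **Release:** I backed the fingers off and the force went to zero. The pusher came to rest level with the one in the ready lane, and it was still there after the arm had lifted clear.
- **Everything else:** In the last pictures the stocked lane, the ready lane, the waiting cans and the tumblers looked unmoved. The mug, plate and bottle were not checked in the last pictures, but the arm never went near them.
- **Deviations:** The tool tilted about 3.5° during the push. The upward force on the fingers reached about 9 N. Neither had any visible effect, and no check failed or disagreed.

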